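# Clip the spatula rest on the pan and lay the spatula in it

### The job

Take the sprung steel spatula rest off the rim of the steel tray and clip it upright on the wall of the saute pan, pushed fully down over the rim and well clear of the pan's own handle. Then lay the turquoise spatula in the rest's saddle, with the tip of its blade down on the floor of the pan and its handle sticking out over the rim, and let go. Leave the pan, the tray and everything else standing where they are.

Things in the scene. Friction and masses are not known exactly. Their poses are not given: they have to be found in the camera images.
- rest: Steel spatula rest with red handles, 72 mm tall, 70 g: sprung clip like a clothes peg with a U saddle beside it. Starts clipped, handles up, on the tray's long +y wall. Origin on its hinge pin, mid clip; x along the pin (and the wall) to the saddle, y through the wall, z up the handles, vertical when clipped. The frame rides on one arm: leans 0.18 rad while squeezed. Works either way round.
- rest_jaw (a joint): Angle between the rest's two arms (rad): 0 when the jaws lie parallel on a 3 mm wall (tray or pan), -0.10 shut on nothing, 0.36 squeezed fully open. A spring shuts it.
- rest_grip (a point): Place to squeeze, between the two handles, 28 mm up z from the rest's origin. Handles: plates 26 mm wide (x), z = 4 to 46 mm, sheathed red, with black pads; unsqueezed they splay to about 36 mm over their outsides at the top. Squeezed along y they stop parallel, 18 mm over their outsides, flat on the finger pads, so the clip hangs upright. 20 to 40 N of grip surely reaches the stop.
- rest_mouth (a point): Middle of the jaws, 14 mm below the rest's origin; mid-thickness of the wall when clipped. Jaws 28 mm wide (x), flat faces, flared tips 26 mm below the origin; squeezed open they stand 10 mm apart or more below z = -22 mm. The 4 mm radius pin is the bottom of the mouth: fully down, the wall's edge touches it, 4 mm below the origin.
- rest_saddle (a point): Middle of the saddle's floor, 34 mm along x and 1 mm below the rest's origin. The saddle is a U open upward and along y: 22 mm wide inside (x), sides 13 mm high and 2 mm thick, 16 mm long (y), lined turquoise. Clipped, its floor lies 3 mm above the wall's edge.
- pan: Stainless straight-sided saute pan standing loose on the board (1.2 kg): 200 mm across outside, 60 mm high, upright wall 3 mm thick all round with a plain edge, floor 4 mm thick. Origin at the centre of its underside, z up. Its long black handle points along its -x, rising from 42 to 75 mm, 20 mm thick, ending 288 mm from the origin.
- pan_handle_root (a point): Where the pan's handle meets its wall: 100 mm along -x from the pan's origin, 42 mm up. Well clear of the handle means 100 mm or more from here.
- tray: Open steel tray, 260 mm (x) by 190 mm (y) by 32 mm high, walls and floor 3 mm, not fixed (0.75 kg). Origin at the centre of its underside, z up. It stands on a fixed wooden board whose top is at z = 18 mm; a fixed pasta roller 150 mm high stands on the board beyond x = 0.79 m.
- spatula: Turquoise silicone spatula, 260 mm long, 95 g, lying across the tray on the rims of its two long walls. Origin on its underside at its point of balance, x towards the blade, z up. Handle: a bar 16 mm wide (y) and 12 mm thick (z), from x = -148 to 42 mm; blade: 44 mm wide, 8 mm thick, from x = 42 to 112 mm; the whole underside is one flat plane at z = 0.
- spatula_tip (a point): Middle of the blade's end, on the underside: 112 mm along x from the spatula's origin.
- bowl_a: Small white porcelain bowl, 76 mm across, 34 mm high, standing in the tray. Origin under its centre.
- bowl_b: Small white porcelain bowl, 84 mm across, 38 mm high. Origin under its centre.
- pepper_mill: Dark wooden pepper mill, 56 mm across, 165 mm high. Origin under its centre.
- oil_bottle: Green glass oil bottle, 58 mm across, 225 mm high. Origin under its centre.
- wooden_spoon: Wooden spoon lying flat, from x = -150 mm to its 40 mm wide bowl that ends at x = 112 mm, 16 mm high. Origin on its underside.
- pastry_wheel: Pastry wheel lying flat: brass wheel 42 mm across at x = 55 mm, beech handle to x = -82 mm, 16 mm high. Origin on its underside.
- salt_jar: White stoneware salt jar, 54 mm across, 75 mm high. Origin under its centre.
There are look-alikes about, which are no part of the job. Leave any green or purple look-alike of the rest alone.

How it is judged:
On the way:
1. the rest is clipped on the pan's wall, upright and down over the rim, clear of the pan's handle, and let go (horizontal distance between rest_mouth and pan between 0.092 and 0.105 m and z of rest_mouth in the frame of pan between 0.042 and 0.056 m and angle between rest's own z axis and vertical below 0.2 rad and value of joint rest_jaw between -0.06 and 0.12 rad and horizontal distance between rest_mouth and pan_handle_root above 0.1 m and contact force between rest and pan above 0.2 N and contact force between rest and the fingers below 0.2 N), for 0.2 s.
At the end, for the whole second after the job is handed in: Rest clipped on the pan wall, upright (0.2 rad), within 6 mm of fully down, jaws on the wall, 100 mm or more from the handle root; spatula handle in the saddle (13 mm sideways, 8 mm in height), tip in the pan under 20 mm above its underside, touching rest and pan; let go, at rest (all of step 1 and y of rest_saddle in the frame of spatula between -0.013 and 0.013 m and z of rest_saddle in the frame of spatula between -0.008 and 0.008 m and x of rest_saddle in the frame of spatula between -0.14 and -0.02 m and horizontal distance between spatula_tip and pan below 0.094 m and z of spatula_tip in the frame of pan below 0.02 m and contact force between spatula and rest above 0.03 N and contact force between spatula and pan above 0.03 N and contact force between spatula and the fingers below 0.2 N and linear speed of each of spatula, rest below 0.02 m/s).
It fails at once if the porcelain bowls are pushed more than 30 mm or tipped (distance of any of bowl_a, bowl_b from where it was at the start of the episode above 0.03 m or angle between any of bowl_a, bowl_b's own z axis and vertical above 0.4 rad).
It fails at once if the mill, bottle or jar is pushed more than 30 mm or tipped (distance of any of pepper_mill, oil_bottle, salt_jar from where it was at the start of the episode above 0.03 m or angle between any of pepper_mill, oil_bottle, salt_jar's own z axis and vertical above 0.4 rad).
It fails at once if the spoon or pastry wheel is pushed more than 30 mm or tipped (distance of any of wooden_spoon, pastry_wheel from where it was at the start of the episode above 0.03 m or angle between any of wooden_spoon, pastry_wheel's own z axis and vertical above 0.6 rad).
It fails at once if the pan or tray is pushed more than 40 mm or tipped (distance of any of pan, tray from where it was at the start of the episode above 0.04 m or angle between any of pan, tray's own z axis and vertical above 0.25 rad).
It also fails if it takes over 64 s, if anything falls off the work surface, if the arm or the gripper's body presses on something with over 40 N, if the wrist force passes 120 N, or if a joint passes its speed limit or range.

### The arm

A 6-joint arm with a two-finger parallel gripper is mounted at the origin on the work surface. World frame = base frame: x ahead of the robot, y to its left, z up, the work surface at z = 0. Lengths are in m, angles in rad, forces in N, time in s.
With the tool pointing down it reaches from about 0.3 to 1 m from the base axis. Payload 5.1 kg.
Tool frame: the origin (TCP) lies midway between the tips of the shut fingers; the grasp point (between the pads) lies 19 mm behind it (bot.tcp_to_grasp is the distance from the TCP to the grasp point, in m); z points along the fingers, y is the line along which they close (so a half turn about z gives the same grasp; the last joint's range is limited). The gripper opens to 95 mm and grips with 3 to 60 N. Pads are 20 mm wide; open, the fingers measure 119 mm over their backs; the gripper's body (75 mm by 180 mm) begins 59 mm behind the grasp point.
Start: joints at [-1.353, 0.124, 1.65, -0, 1.367, -0.083], TCP at [0.193, -0.621, 0.215] pointing down, gripper open.
Joint ranges: [-2.61, 2.61], [-1.02, 2.33], [0.03, 2.71], [-1.35, 4.49], [0.32, 2.68], [-2.91, 2.91]. Speed limits (rad/s): [2.57, 2.57, 3.14, 3.14, 3.14, 3.14].

### API

Orientations are given as a 3x3 rotation matrix whose columns are the frame's x, y, z axes.
In Python, from bench import bot gives the robot as it stands. The module is installed in compiled form; this text tells all that it offers.
- The arm moves only by the shell command python3 -m inch 'ROWS' [OPENING]. ROWS is JSON, a list of rows, each a list of 6 numbers: the shift along the tool's x, y, z in m, then the turn, a rotation vector about the tool's x, y, z in degrees. A call has 1 to 8 rows; each row shifts and turns the commanded pose from where the row before left it, along the tool's axes as they then stand; what a row does not reach is not made up. A row lasts 1/12 s, in which the tool goes at most 41.7 mm and 7.16 degrees, less where a joint would pass 70% of its speed; a pose out of reach is approached as far as the arm can. A call with a gripper value outside its range is refused whole. OPENING is the finger opening in m, from 0 to 0.0951, set as the call begins (- or left out, the last holds). The fingers move at their own pace and stop on an object; the grip force is fixed at half the most. Time passes only in rows, so rows that do not move let the fingers close. It gives the time, the measured TCP pose, the force, the opening and the grip force at its end, in the units of the state.
- bot.state(): the state, without advancing time (a new reading comes with each control period).
- bot.snapshot(name): name is "side" or "top" or "wrist"; returns the picture (420x560x3 uint8, red, green, blue); there is no depth.
- bot.calibration(name): a dict with "fx", "fy", "cx", "cy" (pixels), "D" ([k1, k2, p1, p2, k3] as OpenCV has them; the pictures are not rectified), "extrinsics" (4x4, takes a point from camera to world coordinates); the wrist camera has in their place "hand_eye" (4x4, takes a point from camera to tool coordinates, whose origin is the TCP and whose axes are the flange's). Camera axes: x right, y down, z forward; pixel columns grow to the right and rows downward; lengths in m; the calibration is good to about 2 mm. A picture is of the moment at which its call begins: read the wrist's pose just before it. calibration takes no time and is no camera call.
- bot.job_done(): hands the job in; it is judged then, once.
The state is a dict: "time": time; "joint_positions": joint angles; "joint_vel": joint speeds; "effort": joint torques, N m; "position": TCP position; "eef_rot": TCP orientation; "ft_force": force on the tool from outside, world axes, zero at the start; "moment": the same for the moment, N m; "grip_width": finger opening in m; "grip_force": force on a finger pad.
Only numpy, scipy, OpenCV 4.12 (cv2) and the standard library are available. Lean on these libraries where they do the work, as an engineer would, in place of code of your own. Each camera call takes 0.05 s, during which the arm holds its last target. There are 200 camera calls.

## Working session

There is one attempt and no reset: what is moved stays moved. The work goes in short steps, Python scripts to look and compute and a shell command to move; the robot and the scene stay as the last step left them, time stands still between calls to the robot, and variables do not carry over. Pictures are saved under pics/ and viewed, at most 10 in all, crops included, and the job is handed in when it is done.

```bash
mkdir -p pics; cat > h.py <<'E'
import numpy as np, cv2
from bench import bot
def snap(cam,name,crop=None,k=1):
    im=bot.snapshot(cam)
    cv2.imwrite('pics/raw_'+name,im[:,:,::-1])
    if crop: x0,y0,x1,y1=crop; im=im[y0:y1,x0:x1]
    im=cv2.resize(im,None,fx=k,fy=k,interpolation=cv2.INTER_CUBIC)
    cv2.imwrite('pics/'+name,im[:,:,::-1])
def cam(name,st=None):
    c=bot.calibration(name);K=np.array([[c['fx'],0,c['cx']],[0,c['fy'],c['cy']],[0,0,1]]);D=np.array(c['D'],float)
    if name=='wrist':
        st=st or bot.state();T=np.eye(4);T[:3,:3]=np.array(st['eef_rot']);T[:3,3]=st['position'];E=T@np.array(c['hand_eye'])
    else:E=np.array(c['extrinsics'])
    return K,D,E
def at(name,uv,z,st=None):
    K,D,E=cam(name,st);n=cv2.undistortPoints(np.array([[uv]],float),K,D)[0,0]
    d=E[:3,:3]@np.array([n[0],n[1],1]);o=E[:3,3];return o+d*(z-o[2])/d[2]
def proj(name,p,st=None):
    K,D,E=cam(name,st);W=np.linalg.inv(E);r=cv2.Rodrigues(W[:3,:3])[0]
    return cv2.projectPoints(np.array([p],float),r,W[:3,3],K,D)[0][0,0]
E
python3 - <<'E'
from h import *
snap('top','t1.png',None,1.42);snap('side','s1.png',None,1.42)
s=bot.state();print(np.round(s['eef_rot'],3),s['position'],s['time'])
for c in('top','side'):print(c,np.round(cam(c)[2],2))
E
```

```text
[[ 0.955  0.296 -0.   ]
 [ 0.296 -0.955  0.002]
 [ 0.    -0.002 -1.   ]] [ 0.19245112 -0.6202594   0.21351332] 0.1
top [[-0.   -1.    0.09  0.4 ]
 [-1.   -0.   -0.03  0.01]
 [ 0.03 -0.09 -1.    0.98]
 [ 0.    0.    0.    1.  ]]
side [[-0.99 -0.09  0.08  0.41]
 [-0.12  0.6  -0.79  0.73]
 [ 0.02 -0.79 -0.61  0.67]
 [ 0.    0.    0.    1.  ]]
```

View pics/t1.png

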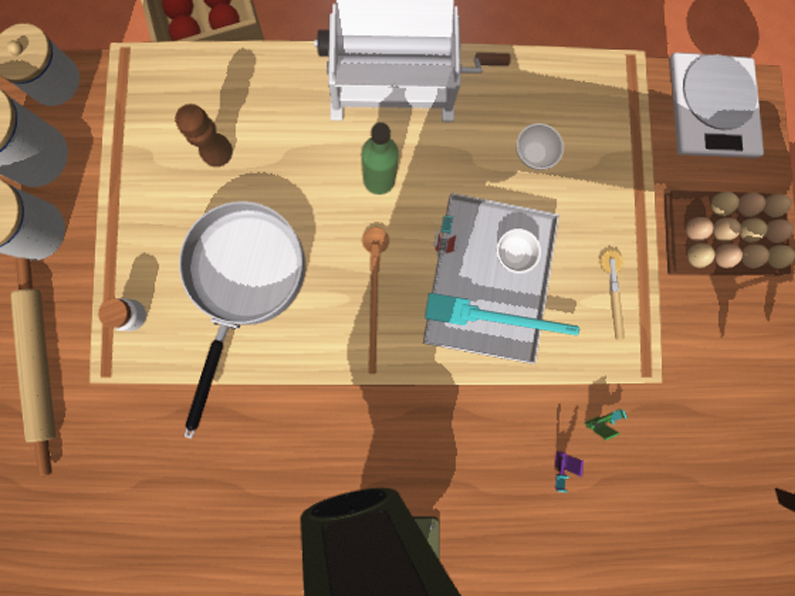

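View pics/s1.png

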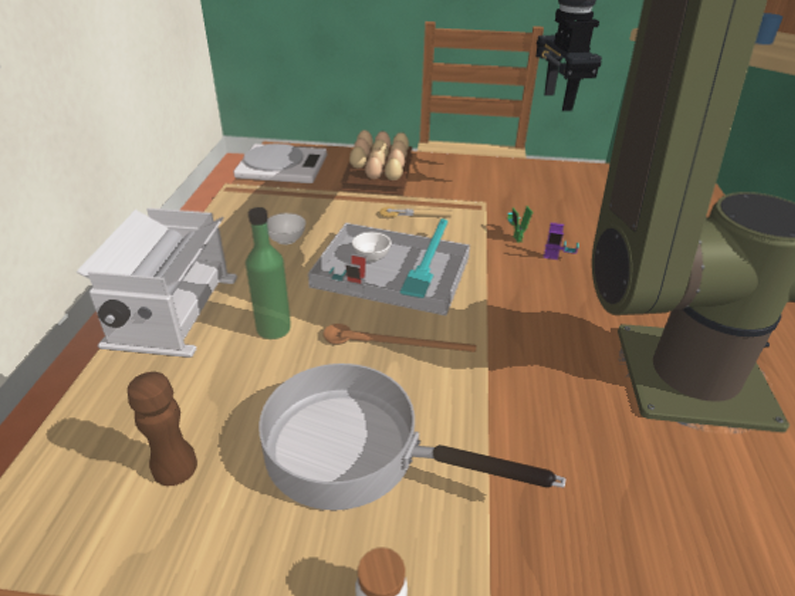

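Top view (scale 1.42): the rest candidates are red with a turquoise saddle on the tray's +y wall (447,240), green lying on the table (607,424), and purple lying on the table (568,468). The red one on the tray rim fits the description. The pan is at (242,263) with its handle towards (190,435). The spatula runs from (428,307) to (579,330).

```bash
python3 - <<'E'
from h import *
im=cv2.imread('pics/raw_t1.png');c=im[130:265,290:415]
cv2.imwrite('pics/t1c.png',cv2.resize(c,None,fx=4.4,fy=4.4,interpolation=cv2.INTER_CUBIC))
k=560/795
P=lambda u,v,z:np.round(at('top',(u*k,v*k),z),4)
print('tray',[P(*q,.05) for q in((453,195),(557,214),(536,362),(424,343))])
print('spat end,tip mid',P(579,330,.056),P(428,307,.056))
for q in((181,263),(302,263),(242,203),(242,325)):print('pan rim',P(*q,.078))
print('handle root/end',P(229,325,.06),P(190,435,.09))
print('rest',P(447,240,.09));print('salt',P(118,312,.09),'mill',P(200,125,.15),P(217,152,.03),'bottle',P(380,180,.03),'spoon',P(375,240,.03))
E
```

```text
tray [array([ 0.6503, -0.1255,  0.05  ]), array([ 0.6195, -0.3054,  0.05  ]), array([ 0.367 , -0.2626,  0.05  ]), array([ 0.3992, -0.0745,  0.05  ])]
spat end,tip mid [ 0.4202 -0.3357  0.056 ] [ 0.4586 -0.0809  0.056 ]
pan rim [0.5278 0.3222 0.078 ]
pan rim [0.5281 0.1251 0.078 ]
pan rim [0.6271 0.2252 0.078 ]
pan rim [0.4276 0.2201 0.078 ]
handle root/end [0.4281 0.2457 0.06  ] [0.2543 0.2968 0.09  ]
rest [ 0.5648 -0.1091  0.09  ]
salt [0.4471 0.418  0.09  ] mill [0.7318 0.2771 0.15  ] [0.7308 0.2837 0.03  ] bottle [ 0.6812 -0.0014  0.03  ] spoon [0.5753 0.007  0.03  ]
```

View pics/t1c.png

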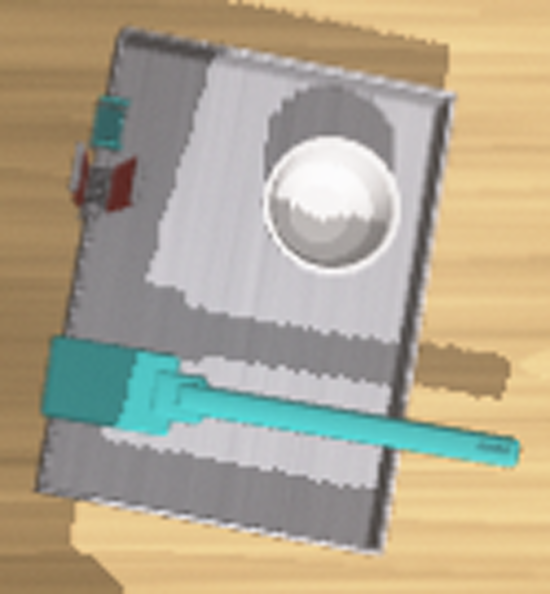

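The crop confirms it: the rest on the tray wall is red at crop (103,180), and its saddle is on the +x side at (110,122). I'll move above the tray next.

```bash
python3 -m inch '[[0.0315,-0.0236,0,0,0,0],[0.0315,-0.0236,0,0,0,0],[0.0315,-0.0236,0,0,0,0],[0.0315,-0.0236,0,0,0,0],[0.0315,-0.0236,0,0,0,0],[0.0315,-0.0236,0,0,0,0],[0.0315,-0.0236,0,0,0,0],[0.0315,-0.0236,0,0,0,0]]' 0.06 >/dev/null
python3 -m inch '[[0.0315,-0.0236,0,0,0,0],[0.0315,-0.0236,0,0,0,0],[0.0315,-0.0236,0,0,0,0],[0.0315,-0.0236,0,0,0,0],[0.0315,-0.0236,0,0,0,0],[0.0315,-0.0236,0,0,0,0],[0.0315,-0.0236,0,0,0,0],[0,0,0,0,0,0]]' >/dev/null
python3 -m inch '[[0,0,0,0,0,7],[0,0,0,0,0,7],[0,0,0,0,0,7],[0,0,0,0,0,7],[0,0,0,0,0,0],[0,0,0,0,0,0]]'
python3 - <<'E'
from h import *
s=bot.state();print(np.round(s['eef_rot'],3),np.round(s['position'],4),s['time'],np.round(bot.calibration('wrist')['hand_eye'],3))
snap('wrist','w1.png',None,1.42)
E
```

```text
time: 1.93
position: [0.5386, -0.1429, 0.2142]
eef_rot: [[0.983, -0.184, -0.001], [-0.184, -0.983, 0.0], [-0.001, -0.0, -1.0]]
ft_force: [0.5, -0.4, 0.5]
grip_width: 0.0598
grip_force: 0.0
[[ 0.983 -0.184 -0.001]
 [-0.184 -0.983  0.   ]
 [-0.001 -0.    -1.   ]] [ 0.5386 -0.1429  0.2142] 1.9333 [[-0.    -0.961 -0.277  0.078]
 [ 1.     0.    -0.     0.   ]
 [ 0.    -0.277  0.961 -0.171]
 [ 0.     0.     0.     1.   ]]
```

View pics/w1.png

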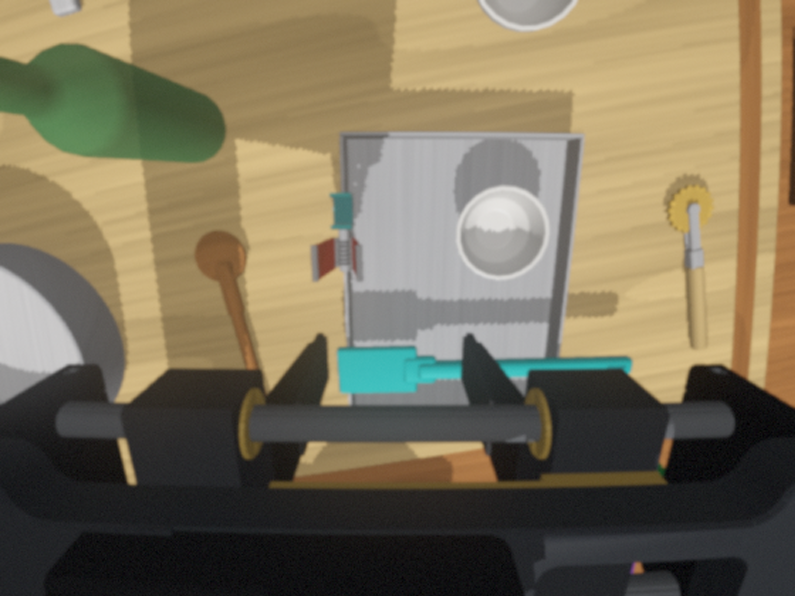

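Wrist view (scale 1.42): the rest's pin is at (345,250) and its saddle at (342,211). The tray's far corner is at (341,134), the wall meets the blade at (350,345), and the blade/handle joint is at (418,370).

```bash
python3 - <<'E'
from h import *
k=560/795;s=bot.state();R=np.array(s['eef_rot']);p0=np.array(s['position'])
P=lambda u,v,z:at('wrist',(u*k,v*k),z,s)
def sh(n,p):print(n,np.round(p,4),'tool',np.round(R.T@(p-p0),4))
sh('corner',P(341,134,.05));sh('wall near',P(350,345,.05));sh('far corner',P(581,134,.05))
sh('pin',P(345,250,.054));sh('saddle',P(342,211,.053))
sh('saddletop',P(342,193,.066));sh('saddle bot',P(342,229,.066))
sh('tip',P(340,371,.06));sh('end',P(630,365,.065));sh('tip a',P(340,349,.058));sh('tip b',P(340,394,.058));sh('joint',P(418,370,.060))
E
```

```text
corner [ 0.6537 -0.1233  0.05  ] tool [ 0.1095 -0.0405  0.1643]
wall near [ 0.482  -0.0931  0.05  ] tool [-0.0647 -0.0386  0.1644]
far corner [ 0.6207 -0.3058  0.05  ] tool [0.1108 0.1449 0.1643]
pin [ 0.5657 -0.1076  0.054 ] tool [ 0.0202 -0.0397  0.1603]
saddle [ 0.5966 -0.1119  0.053 ] tool [ 0.0513 -0.0412  0.1613]
saddletop [ 0.6104 -0.1166  0.066 ] tool [ 0.0658 -0.0391  0.1483]
saddle bot [ 0.5839 -0.1107  0.066 ] tool [ 0.0387 -0.04    0.1483]
tip [ 0.4637 -0.0812  0.06  ] tool [-0.0849 -0.0469  0.1544]
end [ 0.4242 -0.33    0.065 ] tool [-0.0779  0.205   0.1494]
tip a [ 0.4831 -0.0854  0.058 ] tool [-0.0651 -0.0464  0.1564]
tip b [ 0.4407 -0.0757  0.058 ] tool [-0.1086 -0.0481  0.1564]
joint [ 0.4522 -0.148   0.06  ] tool [-0.0839  0.0209  0.1544]
```

```bash
python3 -m inch '[[0.0095,-0.02,0,0,0,0],[0.0095,-0.0195,0,0,0,0],[0,0,0.035,0,0,0],[0,0,0.035,0,0,0],[0,0,0.03,0,0,0],[0,0,0.025,0,0,0],[0,0,0.016,0,0,0],[0,0,0.01,0,0,0]]' >/dev/null
python3 -m inch '[[0,0,0,0,0,0],[0,0,0,0,0,0],[0,0,0,0,0,0]]'
python3 -m inch '[[0,0,0,0,0,0],[0,0,0,0,0,0],[0,0,0,0,0,0],[0,0,0,0,0,0],[0,0,0,0,0,0],[0,0,0,0,0,0],[0,0,0,0,0,0]]' 0.01
```

```text
time: 2.9
position: [0.5662, -0.1079, 0.0654]
eef_rot: [[0.982, -0.186, 0.003], [-0.186, -0.982, -0.001], [0.003, 0.0, -1.0]]
ft_force: [0.6, 0.1, 0.7]
grip_width: 0.0598
grip_force: 0.0
time: 3.48
position: [0.5661, -0.1075, 0.0654]
eef_rot: [[0.982, -0.187, 0.002], [-0.187, -0.982, -0.0], [0.002, -0.0, -1.0]]
ft_force: [-0.3, 4.9, 4.8]
grip_width: 0.0186
grip_force: 8.2
```

```bash
python3 -m inch '[[0,0,0,0,0,0],[0,0,0,0,0,0],[0,0,0,0,0,0],[0,0,0,0,0,0],[0,0,0,0,0,0]]'; python3 -m inch '[[0,0,-0.01,0,0,0],[0,0,-0.02,0,0,0],[0,0,-0.03,0,0,0],[0,0,-0.03,0,0,0],[0,0,-0.03,0,0,0],[0,0,-0.02,0,0,0],[0,0,0,0,0,0],[0,0,0,0,0,0]]'
python3 - <<'E'
from h import *
snap('side','s2.png',(180,130,380,290),3.9)
E
```

```text
time: 3.9
position: [0.5662, -0.1073, 0.0654]
eef_rot: [[0.982, -0.187, 0.003], [-0.187, -0.982, 0.0], [0.003, -0.001, -1.0]]
ft_force: [-1.4, 2.3, 5.5]
grip_width: 0.0175
grip_force: 30.0
time: 4.57
position: [0.5656, -0.1077, 0.2052]
eef_rot: [[0.982, -0.187, 0.003], [-0.187, -0.982, -0.001], [0.003, 0.001, -1.0]]
ft_force: [0.1, 0.9, -1.6]
grip_width: 0.0177
grip_force: 30.0
```

View pics/s2.png

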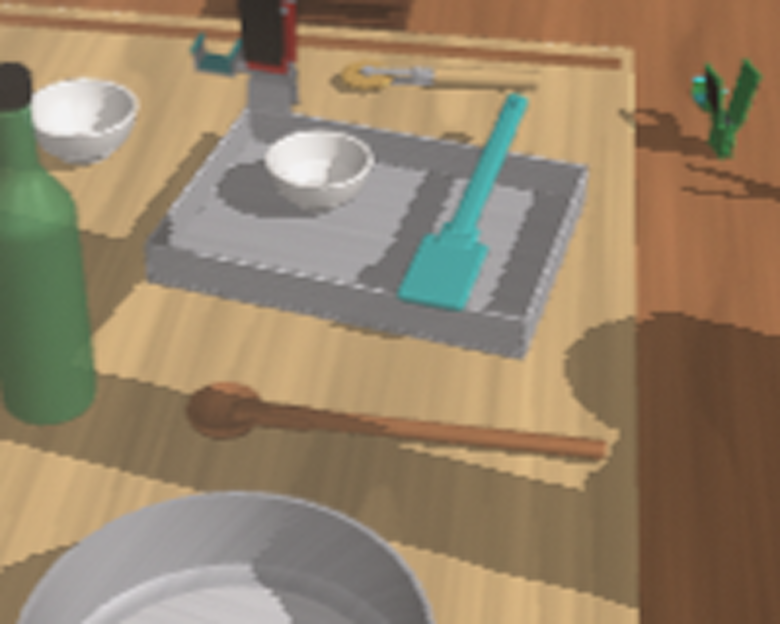

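The rest is lifted out cleanly, squeezed and hanging upright, and nothing in the tray was disturbed. Next I'll carry it above the pan's -y wall.

```bash
python3 -m inch '[[-0.0141,-0.0314,0,0,0,0],[-0.0141,-0.0314,0,0,0,0],[-0.0141,-0.0314,0,0,0,0],[-0.0141,-0.0314,0,0,0,0],[-0.0141,-0.0314,0,0,0,0],[-0.0141,-0.0314,0,0,0,0],[-0.0141,-0.0314,0,0,0,0]]'>/dev/null
python3 -m inch '[[0,0,0,0,0,0],[0,0,0.02,0,0,0],[0,0,0.02,0,0,0],[0,0,0,0,0,0],[0,0,0,0,0,0]]'
python3 - <<'E'
from h import *
snap('wrist','w2.png',None,1.42)
E
```

```text
time: 5.62
position: [0.5071, 0.1262, 0.1606]
eef_rot: [[0.982, -0.187, -0.006], [-0.187, -0.982, -0.001], [-0.006, 0.002, -1.0]]
ft_force: [0.5, 0.6, -0.7]
grip_width: 0.0175
grip_force: 30.0
```

View pics/w2.png

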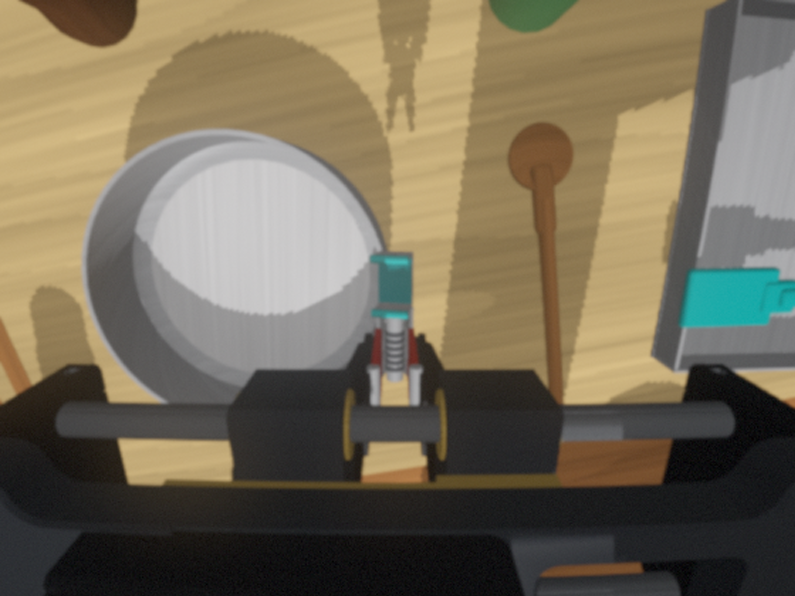

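Wrist view: the pan rim's outer outline passes through about (84,255), (150,146), (215,130), (272,140) and (380,240). The rest hangs upright, with its saddle at (397,283) on the far side.

```bash
python3 - <<'E'
from h import *
from scipy.optimize import least_squares
k=560/795;s=bot.state();R=np.array(s['eef_rot']);p0=np.array(s['position'])
uv=[(84,255),(96,200),(150,146),(215,130),(272,140),(322,168),(360,205),(380,240),(105,340),(140,385)]
X=np.array([at('wrist',(u*k,v*k),.078,s)[:2] for u,v in uv])
r=least_squares(lambda c:np.hypot(*(X-c[:2]).T)-c[2],[.53,.22,.1]);print(r.x,np.round(r.fun,4))
r=least_squares(lambda c:np.hypot(*(X-c[:2]).T)-.1,[.53,.22],loss='soft_l1',f_scale=.002);print(r.x,np.round(r.fun,4))
c=np.r_[r.x,.078];v=R.T@(c-p0);print('centre in tool',np.round(v,4))
for q in((392,254),(397,283),(392,314)):print('saddle',np.round(R.T@(at('wrist',np.array(q)*k,p0[2]+.0,s)-p0),4))
E
```

```text
[0.53231171 0.22745409 0.1003931 ] [-0.0004  0.0013  0.0006 -0.0002 -0.0008 -0.0012  0.0002  0.0012 -0.0009
  0.0002]
[0.53272815 0.22757124] [-0.0003  0.0013  0.0006 -0.0002 -0.0008 -0.001   0.0006  0.0016 -0.0005
  0.0007]
centre in tool [ 0.0052 -0.1041  0.0842]
saddle [ 0.0464 -0.0006 -0.0001]
saddle [ 0.0339  0.0015 -0.0001]
saddle [ 0.0199 -0.0006 -0.0001]
```

```bash
python3 -m inch '[[0.0052,-0.0045,0,0,0,0],[0,0,0.02,0,0,0],[0,0,0.018,0,0,0],[0,0,0,0,0,0],[0,0,0,0,0,0]]'
python3 - <<'E'
from h import *
snap('wrist','w3.png',(40,70,320,290),2.85)
E
```

```text
time: 6.08
position: [0.5152, 0.1302, 0.1257]
eef_rot: [[0.982, -0.187, -0.001], [-0.187, -0.982, -0.0], [-0.001, 0.0, -1.0]]
ft_force: [-0.6, 0.1, 0.1]
grip_width: 0.0177
grip_force: 30.0
```

View pics/w3.png

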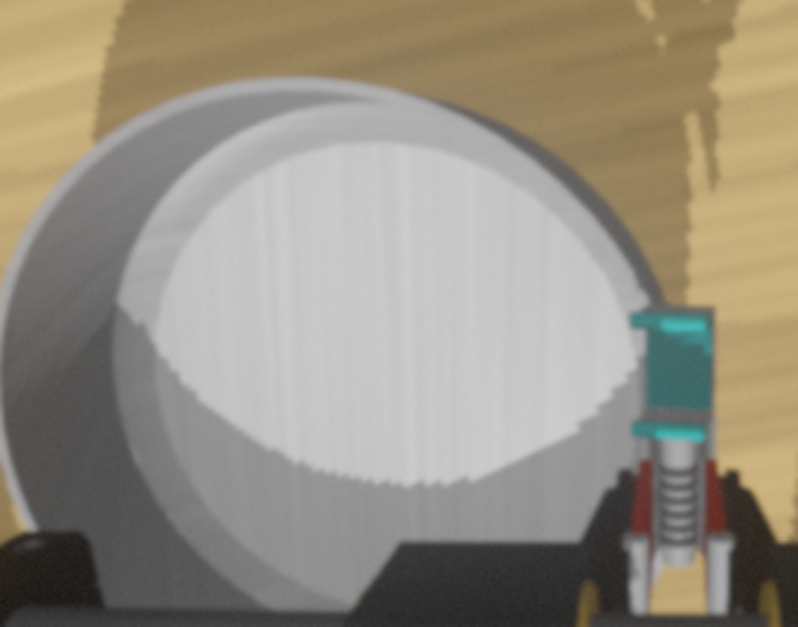

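The enlarged crop shows the outer rim through (10,290), (40,215), (100,145), (180,100) and (290,78). On the right, the bright/dark edge at (500,140), (575,200), (622,255) is the true rim, and the dark band outside it is the outer wall.

```bash
python3 - <<'E'
from h import *
from scipy.optimize import least_squares
s=bot.state();R=np.array(s['eef_rot']);p0=np.array(s['position'])
L=[(2,350),(10,290),(40,215),(100,145),(180,100),(290,78),(385,92),(10,470),(35,525)];Rr=[(500,140),(575,200),(622,255),(648,290)]
for uv in(L,L+Rr):
  X=np.array([at('wrist',(u/2.85+40,v/2.85+70),.078,s)[:2] for u,v in uv])
  r=least_squares(lambda c:np.hypot(*(X-c[:2]).T)-.1,[.53,.22]);print(r.x,np.round(r.fun,4),np.round(R.T@(np.r_[r.x,.078]-p0),4))
E
```

```text
[0.53141278 0.22567269] [-0.0011 -0.0003  0.0005  0.0008  0.0003  0.0001 -0.001   0.0006 -0.0004] [-0.0027 -0.0965  0.0488]
[0.53107    0.22609914] [-0.0013 -0.0004  0.0005  0.0009  0.0006  0.0005 -0.0005  0.0002 -0.0009
 -0.0007 -0.0009 -0.0006  0.0005] [-0.0031 -0.0969  0.0488]
```

```bash
python3 -m inch '[[-0.003,0.0013,0,0,0,0],[0,0,0.008,0,0,0],[0,0,0.008,0,0,0],[0,0,0.006,0,0,0],[0,0,0,0,0,0],[0,0,0,0,0,0]]'
```

```text
time: 6.63
position: [0.5112, 0.1295, 0.1027]
eef_rot: [[0.982, -0.187, -0.002], [-0.187, -0.982, -0.0], [-0.002, 0.001, -1.0]]
ft_force: [-0.4, -0.4, -0.1]
grip_width: 0.0173
grip_force: 30.0
```

```bash
python3 -m inch '[[0,0,0.004,0,0,0],[0,0,0.003,0,0,0],[0,0,0.002,0,0,0],[0,0,0,0,0,0],[0,0,0,0,0,0]]';  python3 -m inch '[[0,0,0.001,0,0,0],[0,0,0,0,0,0],[0,0,0,0,0,0]]'
```

```text
time: 7.05
position: [0.512, 0.1299, 0.0946]
eef_rot: [[0.982, -0.187, 0.0], [-0.187, -0.982, 0.001], [0.0, -0.001, -1.0]]
ft_force: [0.1, 1.6, -1.6]
grip_width: 0.0177
grip_force: 30.0
time: 7.3
position: [0.5121, 0.1299, 0.0942]
eef_rot: [[0.982, -0.187, 0.001], [-0.187, -0.982, 0.0], [0.0, -0.001, -1.0]]
ft_force: [-2.6, 2.8, 2.6]
grip_width: 0.0176
grip_force: 30.0
```

```bash
python3 -m inch '[[0,0,0.001,0,0,0],[0,0,0,0,0,0]]'; python3 -m inch '[[0,0,0,0,0,0],[0,0,0,0,0,0],[0,0,0,0,0,0],[0,0,0,0,0,0],[0,0,0,0,0,0],[0,0,0,0,0,0]]' 0.06
python3 -m inch '[[0,0,-0.01,0,0,0],[0,0,-0.03,0,0,0],[0,0,-0.03,0,0,0],[0,0,-0.03,0,0,0],[0,0,-0.02,0,0,0],[0,0,0,0,0,0],[0,0,0,0,0,0]]'
python3 - <<'E'
from h import *
snap('side','s3.png',(170,200,420,370),3.1);snap('wrist','w4.png')
E
```

```text
time: 7.47
position: [0.5122, 0.1299, 0.094]
eef_rot: [[0.982, -0.187, 0.0], [-0.187, -0.982, 0.0], [0.0, -0.0, -1.0]]
ft_force: [-2.7, 0.6, 7.6]
grip_width: 0.0177
grip_force: 30.0
time: 7.97
position: [0.5116, 0.1294, 0.0923]
eef_rot: [[0.982, -0.187, -0.001], [-0.187, -0.982, -0.0], [-0.001, 0.001, -1.0]]
ft_force: [-0.1, 0.4, 0.9]
grip_width: 0.0519
grip_force: 0.0
time: 8.55
position: [0.5128, 0.1297, 0.2148]
eef_rot: [[0.982, -0.187, 0.004], [-0.187, -0.982, 0.0], [0.004, -0.001, -1.0]]
ft_force: [-0.3, -0.1, -0.9]
grip_width: 0.0599
grip_force: 0.0
```

View pics/s3.png

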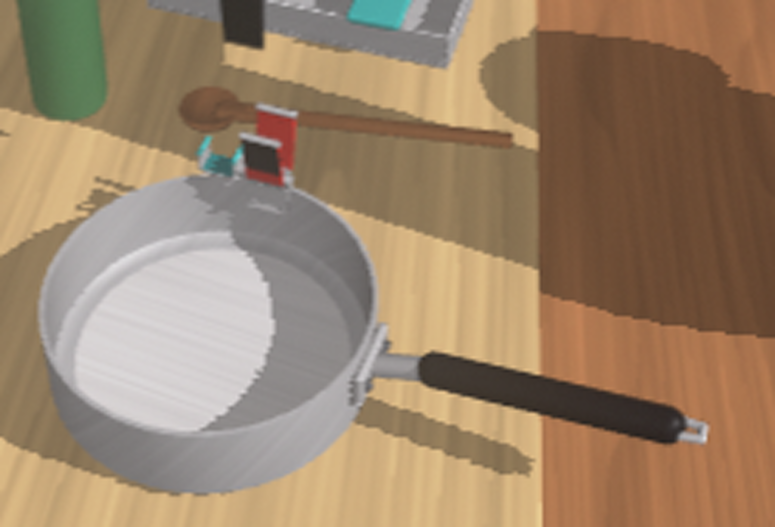

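The rest is clipped upright on the rim at crop (265,150), with its saddle at (220,163). It is far from the handle. Now for the spatula.

```bash
python3 - <<'E'
from h import *
s=bot.state();print(np.round(s['joint_positions'],3),s['time'])
E
python3 -m inch '[[0,0.038,0,0,0,0],[0,0.038,0,0,0,0],[0,0.038,0,0,0,0],[0,0.038,0,0,0,0],[0,0.038,0,0,0,0],[0,0.038,0,0,0,0],[0,0.038,0,0,0,0],[0,0.036,0,0,0,0]]' >/dev/null
python3 -m inch '[[0,0,0,0,0,-7],[0,0,0,0,0,-7],[0,0,0,0,0,-7],[0,0,0,0,0,-7],[0,0,0,0,0,-7],[0,0,0,0,0,-7],[0,0,0,0,0,-7]]'
python3 - <<'E'
from h import *
s=bot.state();print(np.round(s['joint_positions'],3),s['time'])
E
```

```text
[ 0.146 -0.147  1.924 -0.     1.367  1.905] 8.65
time: 9.9
position: [0.4543, -0.1666, 0.2102]
eef_rot: [[0.782, 0.624, -0.004], [0.624, -0.782, 0.002], [-0.002, -0.004, -1.0]]
ft_force: [0.2, 0.3, 0.3]
grip_width: 0.0599
grip_force: 0.0
[-0.462 -0.249  2.013 -0.     1.382  0.435] 9.9
```

```bash
python3 -m inch '[[0,0,0,0,0,-7],[0,0,0,0,0,-7],[0,0,0,0,0,-7],[0,0,0,0,0,-7],[0,0,0,0,0,-7],[0,0,0,0,0,-7],[-0.024,-0.004,0,0,0,0],[0,0,0.03,0,0,0]]' >/dev/null
python3 -m inch '[[0,0,0.02,0,0,0],[0,0,0,0,0,0],[0,0,0,0,0,0]]'
python3 - <<'E'
from h import *
snap('wrist','w5.png',None,1.42)
E
```

```text
time: 10.82
position: [0.4457, -0.1891, 0.1599]
eef_rot: [[0.17, 0.985, -0.005], [0.985, -0.17, 0.003], [0.002, -0.006, -1.0]]
ft_force: [0.6, -0.3, 0.7]
grip_width: 0.06
grip_force: 0.0
```

View pics/w5.png

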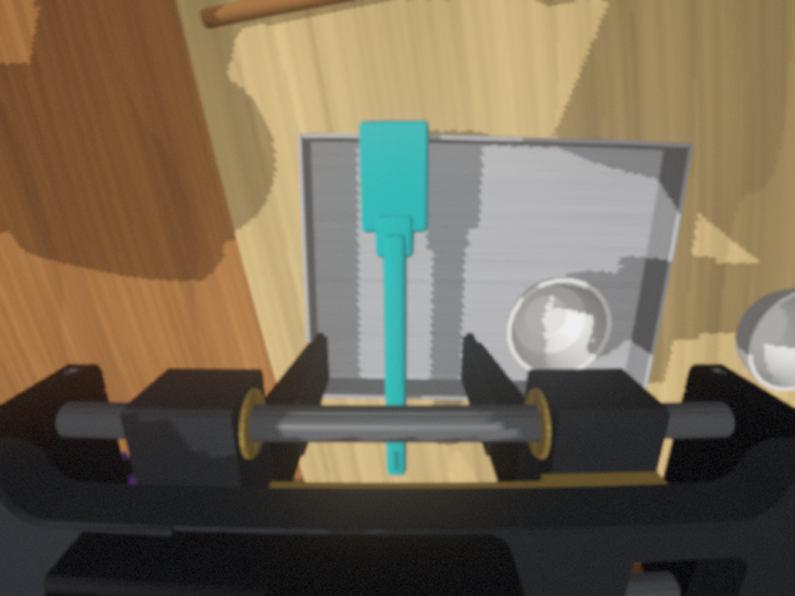

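The spatula lies along the tool's x axis. The blade tip is at (394,122), the blade's base at y≈231, and the handle is centred at u≈395. The left edge of bowl_a is at (507,325).

```bash
python3 - <<'E'
from h import *
k=560/795;s=bot.state();R=np.array(s['eef_rot']);p0=np.array(s['position'])
for n,u,v,z in(('tip',394,122,.058),('blade base',394,231,.058),('handle',395,330,.062),('end',397,473,.062),('bowl',507,325,.055)):
    print(n,np.round(R.T@(at('wrist',(u*k,v*k),z,s)-p0),4))
E
```

```text
tip [ 0.1108 -0.0006  0.1039]
blade base [ 0.0427 -0.0006  0.1038]
handle [-0.0259  0.0001  0.0998]
end [-0.1465  0.0017  0.0997]
bowl [-0.0248  0.0806  0.1066]
```

```bash
python3 -m inch '[[0,0,0.035,0,0,0],[0,0,0.035,0,0,0],[0,0,0.03,0,0,0],[0,0,0.02,0,0,0],[0,0,0.004,0,0,0],[0,0,0,0,0,0],[0,0,0,0,0,0]]'
python3 -m inch '[[0,0,0,0,0,0],[0,0,0,0,0,0],[0,0,0,0,0,0],[0,0,0,0,0,0],[0,0,0,0,0,0],[0,0,0,0,0,0],[0,0,0,0,0,0],[0,0,0,0,0,0]]' 0.005
python3 -m inch '[[0,0,0,0,0,0],[0,0,0,0,0,0]]'
python3 -m inch '[[0,0,-0.01,0,0,0],[0,0,-0.03,0,0,0],[0,0,-0.04,0,0,0],[0,0,-0.04,0,0,0],[0,0,-0.04,0,0,0],[0,0,-0.02,0,0,0],[0,0,0,0,0,0]]'
python3 - <<'E'
from h import *
s=bot.state();R=np.array(s['eef_rot']);p=np.array(s['position'])
print(np.round(s['joint_positions'],3))
# target: saddle pt, spatula direction
rx=np.array([.982,-.187,0]);ry=np.array([.187,.982,0]);S=np.array([.512,.1297,.081])+.034*rx
edge=S+.008*ry   # inner saddle edge, where underside touches
L=.165-.008
th=np.arcsin((.081-.022)/L);print('tilt deg',np.degrees(th))
xs=ry*np.cos(th)-np.array([0,0,1])*np.sin(th);zs=ry*np.sin(th)+np.array([0,0,1])*np.cos(th)
tip=edge+L*xs;O=tip-.112*xs
zoff=.056-.0377-.006  # placeholder, spatula underside vs TCP along tool z
print('tip',tip,'O',O,'tool now',p)
E
```

```text
time: 11.45
position: [0.4489, -0.1907, 0.0406]
eef_rot: [[0.169, 0.986, 0.003], [0.986, -0.169, -0.001], [-0.001, 0.003, -1.0]]
ft_force: [0.3, 0.2, 0.6]
grip_width: 0.0599
grip_force: 0.0
time: 12.12
position: [0.4472, -0.19, 0.0387]
eef_rot: [[0.17, 0.986, -0.001], [0.986, -0.17, 0.0], [0.0, -0.001, -1.0]]
ft_force: [-1.7, -0.1, 0.8]
grip_width: 0.0159
grip_force: 29.9
time: 12.28
position: [0.4472, -0.1899, 0.0387]
eef_rot: [[0.17, 0.986, -0.001], [0.986, -0.17, 0.0], [0.0, -0.001, -1.0]]
ft_force: [-0.7, 0.5, 2.3]
grip_width: 0.0154
grip_force: 29.9
time: 12.87
position: [0.4505, -0.1916, 0.2264]
eef_rot: [[0.17, 0.985, 0.011], [0.986, -0.17, -0.006], [-0.004, 0.012, -1.0]]
ft_force: [-0.2, 0.1, -0.8]
grip_width: 0.0155
grip_force: 29.9
[-0.512 -0.257  1.992  0.     1.394 -0.342]
tilt deg 22.07353006510043
tip [0.57409105 0.27407141 0.022     ] O [0.5546822  0.17214898 0.06408917] tool now [ 0.45047756 -0.19159939  0.2263609 ]
```

```bash
python3 -m inch '[[0.0372,0.0041,0.002,0,0,0],[0.0372,0.0041,0.002,0,0,0],[0.0372,0.0041,0.002,0,0,0],[0.0372,0.0041,0.002,0,0,0],[0.0372,0.0041,0.002,0,0,0],[0.0372,0.0041,0.002,0,0,0],[0.0372,0.0041,0.002,0,0,0],[0.0372,0.0041,0.002,0,0,0]]'>/dev/null
python3 -m inch '[[0.0372,0.0041,0.002,0,0,0],[0.0372,0.0041,0.002,0,0,0],[0,0,0,0,-5.5,0.5],[0,0,0,0,-5.5,0.5],[0,0,0,0,-5.5,0],[0,0,0,0,-5.5,0],[0,0,0,0,0,0],[0,0,0,0,0,0]]'
cat > g.py <<'E'
from h import *
s=bot.state();R=np.array(s['eef_rot']);p=np.array(s['position'])
T=np.array([.5539,.1679,.0536]);print('to go, tool axes',np.round(R.T@(T-p),4),'down 0.01 in tool',np.round(R.T@[0,0,-.01],4),'R',np.round(R,3).tolist())
print(np.round(s['joint_positions'],3),s['time'])
E
python3 g.py
```

```text
time: 14.2
position: [0.5501, 0.1704, 0.1964]
eef_rot: [[0.171, 0.983, -0.071], [0.911, -0.185, -0.368], [-0.375, -0.002, -0.927]]
ft_force: [0.8, -0.2, -1.0]
grip_width: 0.016
grip_force: 29.9
to go, tool axes [0.0518 0.0045 0.1331] down 0.01 in tool [0.0037 0.     0.0093] R [[0.171, 0.983, -0.071], [0.911, -0.185, -0.368], [-0.375, -0.002, -0.927]]
[ 0.369  0.118  1.724 -0.324  1.514  0.608] 14.2
```

```bash
python3 -m inch '[[0.0095,0.0009,0.0252,0,0,0],[0.0095,0.0009,0.0252,0,0,0],[0.0095,0.0009,0.0252,0,0,0],[0.0095,0.001,0.0252,0,0,0],[0,0,0,0,0,0],[0,0,0,0,0,0]]'
python3 g.py; python3 - <<'E'
from h import *
import os
a=bot.snapshot('side')[200:360,180:380];b=bot.snapshot('wrist')
a=cv2.resize(a,(450,360),interpolation=cv2.INTER_CUBIC);c=bot.snapshot('top')[110:250,110:230];c=cv2.resize(c,(309,360),interpolation=cv2.INTER_CUBIC)
cv2.imwrite('pics/c6.png',np.hstack([a,c])[:,:,::-1]);cv2.imwrite('pics/w6.png',b[:,:,::-1])
E
```

```text
time: 14.7
position: [0.5529, 0.165, 0.0897]
eef_rot: [[0.174, 0.982, -0.072], [0.91, -0.188, -0.369], [-0.376, -0.002, -0.927]]
ft_force: [1.0, 0.5, -0.7]
grip_width: 0.0155
grip_force: 29.9
to go, tool axes [0.0164 0.0005 0.0323] down 0.01 in tool [0.0038 0.     0.0093] R [[0.174, 0.982, -0.072], [0.91, -0.188, -0.369], [-0.376, -0.002, -0.927]]
[ 0.359  0.221  1.798 -0.334  1.345  0.66 ] 14.7
```

View pics/c6.png

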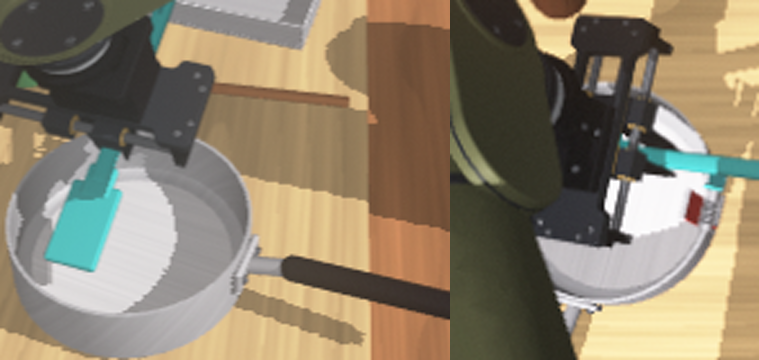

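Side panel: the blade is inside the pan, above the floor at (85,230). Top panel: the handle crosses the rim beside the rest, around (715,165). I'll check the saddle's lateral position numerically from the wrist picture taken just after release.

```bash
python3 - <<'E'
from h import *
def blobs(f,amin=20):
    im=cv2.imread(f);hsv=cv2.cvtColor(im,cv2.COLOR_BGR2HSV)
    m=cv2.inRange(hsv,(80,70,40),(97,255,255));n,l,st,c=cv2.connectedComponentsWithStats(m)
    return [(st[i],c[i]) for i in range(1,n) if st[i][4]>amin]
st={'position':[.5128,.1297,.2148],'eef_rot':[[.982,-.187,.004],[-.187,-.982,0],[.004,-.001,-1]]}
rx=np.array([.982,-.187,0]);O=np.array([.512,.1297,.082])
for a,z in((23,.012),(45,.012),(34,-.001)):print('exp',proj('wrist',O+a/1e3*rx+[0,0,z],st))
for b,c in blobs('pics/raw_w4.png'):
    print(b,np.round(c,1))
    x,y,w,h,_=b
    for v in(y,y+h):
        p=at('wrist',(x+w/2,v),.094,st);print('  rest-x,y of edge',np.round((p-O)@rx,4),np.round((p-O)@np.array([.187,.982,0]),4))
E
```

```text
exp [278.41413466 181.29801673]
exp [278.42641423 159.59376919]
exp [278.40374676 168.69762399]
[270 158  16  21 270] [277.5 167.5]
  rest-x,y of edge 0.0464 0.0004
  rest-x,y of edge 0.0252 0.0004
[270 181  15   4  52] [276.6 182.7]
  rest-x,y of edge 0.0231 0.0009
  rest-x,y of edge 0.019 0.0009
[ 453  183  107   37 2709] [495.6 201. ]
  rest-x,y of edge 0.022 -0.2409
  rest-x,y of edge -0.0191 -0.2499
```

```bash
python3 -m inch '[[0.0042,0,0.0075,0,0,0],[0.0038,0,0.0075,0,0,0],[0.0038,0,0.0075,0,0,0],[0.0026,0,0.006,0,0,0],[0,0,0,0,0,0],[0,0,0,0,0,0]]'; python3 g.py
```

```text
time: 15.35
position: [0.5542, 0.1689, 0.0581]
eef_rot: [[0.173, 0.982, -0.07], [0.911, -0.187, -0.369], [-0.376, -0.0, -0.927]]
ft_force: [-0.6, -0.3, -1.0]
grip_width: 0.0161
grip_force: 29.9
to go, tool axes [ 0.0008 -0.0001  0.0045] down 0.01 in tool [0.0038 0.     0.0093] R [[0.173, 0.982, -0.07], [0.911, -0.187, -0.369], [-0.376, -0.0, -0.927]]
[ 0.365  0.263  1.807 -0.339  1.296  0.682] 15.35
```

```bash
python3 -m inch '[[0.0008,0,0.002,0,0,0],[0,0,0,0,0,0],[0,0,0,0,0,0]]'|sed -n '2p;4p';python3 -m inch '[[0.0004,0,0.001,0,0,0],[0,0,0,0,0,0],[0,0,0,0,0,0]]'|sed -n '2p;4p'; python3 -m inch '[[0.0004,0,0.001,0,0,0],[0,0,0,0,0,0],[0,0,0,0,0,0]]'|sed -n '2p;4p'
```

```text
position: [0.555, 0.1691, 0.0572]
ft_force: [0.0, -0.2, -0.7]
position: [0.5549, 0.169, 0.056]
ft_force: [0.5, -0.6, -0.2]
position: [0.5548, 0.169, 0.0548]
ft_force: [-0.4, 0.5, -0.7]
```

```bash
python3 -m inch '[[0.0004,0,0.001,0,0,0],[0,0,0,0,0,0],[0,0,0,0,0,0]]'|sed -n '2p;4p';python3 -m inch '[[0.0004,0,0.001,0,0,0],[0,0,0,0,0,0],[0,0,0,0,0,0]]'|sed -n '2p;4p'; python3 -m inch '[[0.0004,0,0.001,0,0,0],[0,0,0,0,0,0],[0,0,0,0,0,0]]'|sed -n '2p;4p'
```

```text
position: [0.5549, 0.1691, 0.0539]
ft_force: [-0.7, -0.3, -0.8]
position: [0.5551, 0.169, 0.0533]
ft_force: [-0.4, -0.7, 3.1]
position: [0.5552, 0.1689, 0.0528]
ft_force: [-1.8, -1.0, 7.7]
```

```bash
python3 -m inch '[[0,0,0,0,0,0],[0,0,0,0,0,0],[0,0,0,0,0,0],[0,0,0,0,0,0],[0,0,0,0,0,0],[0,0,0,0,0,0]]' 0.032
python3 -m inch '[[0,0,-0.01,0,0,0],[0,0,-0.02,0,0,0],[0,0,-0.03,0,0,0],[0,0,-0.03,0,0,0],[0,0,-0.03,0,0,0],[0,0,-0.03,0,0,0],[0,0,0,0,0,0]]'
python3 - <<'E'
from h import *
rx=np.array([.982,-.187,0]);ry=np.array([.187,.982,0]);S=np.array([.512,.1297,.081])+.033*rx
E
python3 -m inch '[[0,0,-0.03,0,0,0],[0,0,-0.03,0,0,0],[0,0,-0.03,0,0,0],[0,0,0,0,0,0],[0,0,0,0,0,0],[0,0,0,0,0,0]]'|head -2
cat > f.py <<'E'
from h import *
rx=np.array([.982,-.187,0]);ry=np.array([.187,.982,0]);S=np.array([.512,.1297,.081])+.033*rx
th=np.radians(22);xs=ry*np.cos(th)-np.array([0,0,1])*np.sin(th);zs=ry*np.sin(th)+np.array([0,0,1])*np.cos(th)
O=S+.003*zs+.053*xs   # expected spatula origin
for cam_ in('top','side','wrist'):
    im=bot.snapshot(cam_);cv2.imwrite(f'pics/f_{cam_}.png',im[:,:,::-1])
    hsv=cv2.cvtColor(im,cv2.COLOR_RGB2HSV);m=cv2.inRange(hsv,(80,70,40),(97,255,255))
    n,l,st,c=cv2.connectedComponentsWithStats(m);print(cam_,[(*st[i].tolist(),np.round(c[i]).tolist()) for i in range(1,n) if st[i][4]>15])
    # model mask of the spatula (boxes) vs seen
    mm=np.zeros_like(m)
    for x0,x1,w,h in((-.148,.042,.008,.012),(.042,.112,.022,.008)):
        P=[proj(cam_,O+a*xs+b*rx+z*zs) for a in(x0,x1) for b in(-w,w) for z in(0,h)]
        cv2.fillConvexPoly(mm,cv2.convexHull(np.array(P,np.float32)).astype(np.int32),255)
    near=cv2.dilate(mm,np.ones((25,25)));s=m&near
    print('  iou',(s&mm).astype(bool).sum()/((s|mm)>0).sum(),'model px',(mm>0).sum(),'seen',(s>0).sum())
print(bot.state()['time'])
E
python3 f.py
```

```text
time: 17.35
position: [0.5547, 0.169, 0.0513]
eef_rot: [[0.174, 0.982, -0.069], [0.911, -0.187, -0.368], [-0.375, 0.001, -0.927]]
ft_force: [-0.3, 0.2, 0.2]
grip_width: 0.0319
grip_force: 0.0
time: 17.93
position: [0.5685, 0.2274, 0.1988]
eef_rot: [[0.176, 0.983, -0.057], [0.913, -0.185, -0.363], [-0.368, 0.012, -0.93]]
ft_force: [1.0, -0.1, 1.7]
grip_width: 0.0319
grip_force: 0.0
time: 18.43
position: [0.5709, 0.2573, 0.2734]
top [(152, 161, 97, 24, 954, [191.0, 174.0]), (430, 289, 8, 9, 43, [433.0, 293.0]), (392, 335, 9, 9, 54, [395.0, 338.0])]
  iou 0.7631147540983606 model px 1197 seen 954
side [(398, 174, 7, 4, 16, [401.0, 175.0]), (200, 212, 56, 123, 1586, [226.0, 288.0])]
  iou 0.7749747729566094 model px 1932 seen 1586
wrist [(262, 96, 34, 184, 3302, [279.0, 162.0])]
  iou 0.8151546932354483 model px 3621 seen 3302
18.5833
```

The spatula is let go and close to the expected pose. I'll do a quick silhouette fit to confirm it sits down in the saddle.

```bash
python3 - <<'E'
from h import *
from scipy.optimize import minimize
rx=np.array([.982,-.187,0]);ry=np.array([.187,.982,0]);S=np.array([.512,.1297,.081])+.033*rx;up=np.array([0,0,1.])
s=bot.state();M={}
for c in('side','wrist'):
    hsv=cv2.cvtColor(cv2.imread(f'pics/f_{c}.png'),cv2.COLOR_BGR2HSV);M[c]=cv2.inRange(hsv,(80,70,40),(97,255,255))
def cost(q,ret=False):
    lat,along,h,yaw,tip=np.array(q)*[1e-3,1e-3,1e-3,.01,1e-3]   # at saddle
    d=ry*np.cos(yaw)+rx*np.sin(yaw);A=S+lat*rx+up*h;zt=.022+tip;L=.163+along
    th=np.arcsin((A[2]-zt)/L);xs=d*np.cos(th)-up*np.sin(th);zs=d*np.sin(th)+up*np.cos(th);ys=np.cross(zs,xs);tp=A+L*xs;r=[]
    for c,m in M.items():
        mm=np.zeros_like(m)
        for x0,x1,w,hh in((-.26,-.07,.008,.012),(-.07,0,.022,.008)):
            P=[proj(c,tp+a*xs+b*ys+z*zs,s) for a in(x0,x1) for b in(-w,w) for z in(0,hh)]
            cv2.fillConvexPoly(mm,np.round(cv2.convexHull(np.array(P,np.float32))*16).astype(np.int32),255,shift=4)
        k=m&cv2.dilate(mm,np.ones((25,25)));r.append(((k&mm)>0).sum()/((k|mm)>0).sum())
    return r if ret else -sum(r)
b=min((minimize(cost,[0,0,h0,0,0],method='Nelder-Mead',options=dict(initial_simplex=np.vstack([[0,0,h0,0,0],np.diag([4,6,5,4,4])+[0,0,h0,0,0]]),maxiter=250)) for h0 in(3,13)),key=lambda r:r.fun)
print('lat,along,h(mm),yaw(.01rad),tip',b.x,cost(b.x,True),cost([0,0,3,0,0],True),cost([0,0,14,0,0],True))
E
```

```text
Traceback (most recent call last):
  File "h.py", line 19, in proj
    K,D,E=cam(name,st);W=np.linalg.inv(E);r=cv2.Rodrigues(W[:3,:3])[0]
          ~~~^^^^^^^^^
  File "h.py", line 10, in cam
    c=bot.calibration(name);K=np.array([[c['fx'],0,c['cx']],[0,c['fy'],c['cy']],[0,0,1]]);D=np.array(c['D'],float)
ValueError: time passes only in moves, steps and waits
```

```bash
python3 - <<'E'
import h
from h import *
from scipy.optimize import minimize
s=bot.state();C={c:cam(c,s) for c in('side','wrist')};h.cam=lambda n,st=None:C[n]
rx=np.array([.982,-.187,0]);ry=np.array([.187,.982,0]);S=np.array([.512,.1297,.081])+.033*rx;up=np.array([0,0,1.]);M={}
for c in C:
    hsv=cv2.cvtColor(cv2.imread(f'pics/f_{c}.png'),cv2.COLOR_BGR2HSV);M[c]=cv2.inRange(hsv,(80,70,40),(97,255,255))
def cost(q,ret=False):
    lat,along,hs,yaw,tip=np.array(q)*[1e-3,1e-3,1e-3,.01,1e-3]
    d=ry*np.cos(yaw)+rx*np.sin(yaw);A=S+lat*rx+up*hs;L=.163+along
    th=np.arcsin((A[2]-.022-tip)/L);xs=d*np.cos(th)-up*np.sin(th);zs=d*np.sin(th)+up*np.cos(th);ys=np.cross(zs,xs);tp=A+L*xs;r=[]
    for c,m in M.items():
        mm=np.zeros_like(m)
        for x0,x1,w,hh in((-.26,-.07,.008,.012),(-.07,0,.022,.008)):
            P=[h.proj(c,tp+a*xs+b*ys+z*zs) for a in(x0,x1) for b in(-w,w) for z in(0,hh)]
            cv2.fillConvexPoly(mm,np.round(cv2.convexHull(np.array(P,np.float32))*16).astype(np.int32),255,shift=4)
        k=m&cv2.dilate(mm,np.ones((25,25)));r.append(((k&mm)>0).sum()/((k|mm)>0).sum())
    return r if ret else -sum(r)
b=min((minimize(cost,[0,0,a,0,0],method='Nelder-Mead',options=dict(initial_simplex=np.vstack([[0,0,a,0,0],np.diag([4,6,5,4,4])+[0,0,a,0,0]]),maxiter=250)) for a in(3,13)),key=lambda r:r.fun)
print('lat,along,h(mm),yaw(.01rad),tip',b.x,cost(b.x,True),cost([0,0,3,0,0],True),cost([0,0,14,0,0],True))
E
```

```text
lat,along,h(mm),yaw(.01rad),tip [ 0.93474455  3.14505227 -2.42759235  0.14819014  0.95359387] [np.float64(0.8161764705882353), np.float64(0.8731854286496851)] [np.float64(0.7543771885942971), np.float64(0.7994750656167979)] [np.float64(0.7029893924783028), np.float64(0.7571682314133469)]
```

The fit puts the handle 1 mm off laterally, down at floor height in the saddle and not on its sides, with the tip on the pan floor. I'm handing the job in.

```bash
python3 -c "
from bench import bot
print(bot.job_done())"
```

```text
the job is handed in; nothing more can be done
None
```

I clipped the rest upright on the pan's wall, well clear of the handle. The spatula lies in its saddle with the blade tip on the pan floor, and I handed the job in at about 18.6 s; no verdict was returned.

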